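# Turn the settled primer tin upside down, then stand it on the paint tray

### The job

The primer in the flat-sided screw-top tin has settled: turn the closed tin upside down, cap pointing straight down, and keep it so for a full second. Then set it down gently, upright and on its own, on the floor of the sheet-steel tray beside the paintbrush, and leave everything else on the bench where it lies.

Things in the scene. Friction and masses are not known exactly. Their poses are not given: they have to be found in the camera images.
- tin_mid (a point): Centre (45 mm above the underside) of the closed flat-sided screw-top tin: bare metal, paper label, black round cap. 56 mm along its x, 44 mm along y, body 90 mm along z (up); the cap, 26 mm across, on the middle of the top reaches 108 mm above the underside. 0.18 to 0.34 kg, mass centred here. Starts standing on the bench near the round tin, on either side of it; lies steadily on any flat side.
- tray: Sheet-steel drip tray fixed on the bench: 260 mm along its x, 200 mm along its y, walls 3 mm thick and 14 mm high, origin at the centre of its underside; its floor is 3 mm above the origin. The paintbrush lies on its -y side; the +y side is empty. Between the tray and the tins, beyond the grease tin, the bench is clear.
- paintbrush: Paintbrush 190 mm long and up to 42 mm wide, 20 mm high, lying in the tray along its own x (bristles at +x); origin under its middle. To be left alone.
- round_tin: Round lever-lid tin, 66 mm across, 72 mm high, standing on the bench; origin at the centre of its underside. To be left alone.
- tape: Roll of masking tape lying flat, 100 mm across, 25 mm high; origin at the centre of its underside. To be left alone.
- grease_tin: Squat round grease tin, 86 mm across, 44 mm high; origin at the centre of its underside. To be left alone.
- hammer: Hammer lying along its own x, 300 mm long, head at +x, head about 80 mm across, 26 mm high; origin under the middle of its length. To be left alone.
- bracket: Flat welded steel bracket, 8 mm thick, legs 180 mm (along its x) and about 112 mm (along +y from its -x end), lying flat; origin under the middle of the long leg. To be left alone.
- wire_brush: Wire brush lying bristles down along its own x, 250 mm long, 30 mm wide, 28 mm high; origin under its middle. To be left alone.

How it is judged:
By the outcome, as a careful person would: the job done as asked, in the order asked, and still so for the second after the job is handed in, with the robot touching nothing.
It also fails if it takes over 72 s, if anything falls off the work surface, if the arm or the gripper's body presses on something with over 40 N, if the wrist force passes 120 N, or if a joint passes its speed limit or range.

### The arm

A 6-joint arm with a two-finger parallel gripper is mounted at the origin on the work surface. World frame = base frame: x ahead of the robot, y to its left, z up, the work surface at z = 0. Lengths are in m, angles in degrees, forces in N, time in s.
With the tool pointing down it reaches from about 0.4 to 0.825 m from the base axis. Payload 7 kg.
Tool frame: the origin (TCP) lies on the front face of the gripper's body, between the roots of the fingers; the fingertips stand 66 mm ahead of it and the grasp point (between the pads) lies 47 mm ahead of it (nose_length is the distance from the TCP to the fingertips, in m); y points along the fingers, z is the direction in which the jaws open and shut, and the axes are right-handed (so a half turn about y gives the same grasp; the last joint's range is limited). The gripper opens to 88 mm and grips with 3 to 60 N. Pads are 19 mm wide; open, the fingers measure 130 mm over their backs; the gripper's body (78 mm by 193 mm) begins 47 mm behind the grasp point.
Start: joints at [91.45, 20.546, 0.682, 0, -70.136, -16.507], TCP at [0.175, 0.652, 0.292] pointing down, gripper open.
Joint ranges: [-176.03, 176.03], [-82.01, 121.73], [-58.28, 71.71], [-173.87, 95.51], [-174.79, -0.11], [-173.66, 173.66]. Speed limits (degrees/s): [136.94, 136.94, 172.46, 180, 180, 180].

### API

Orientations are given as [roll, pitch, yaw] about the fixed x, y, z axes, in that order (R = Rz(yaw) Ry(pitch) Rx(roll)).
In Python, from plant import get_state, capture, close_job, nose_length gives the robot as it stands.
- The arm moves only by the tool apply_moves, never from a script. Its argument "rows" is a list of rows, each a list of 2 entries, a list of its own where there are three numbers: the shift along the tool's x, y, z in m, then the turn about the tool's y in degrees. In form: [[[tx, ty, tz], yaw], ...]. A call has 1 to 20 rows; each row is the pose to reach, as a shift and turn from the pose commanded when the call began, along the tool's axes at that moment; what a row does not reach only later rows make up. A row lasts 1/8 s, in which the tool goes at most 62.5 mm and 10.7 degrees, less where a joint would pass 70% of its speed; a pose out of reach is approached as far as the arm can. A call with a gripper value outside its range is refused whole. "gripper" is the opening, from 0 (shut) to 1 (fully open), set as the call begins (left out, the last holds). The fingers move at their own pace and stop on an object; "grip_force" is the grip in N (left out, the last holds). Time passes only in rows, so rows that repeat a pose let the fingers close. It gives the time, the measured TCP pose, the force and the opening at its end, in the units of the state.
- get_state(): the state, without advancing time (a new reading comes with each control period).
- capture(name): name is "scene" or "top" or "wrist"; returns a dict with "pixels" (480x640x3 uint8, blue, green, red), "z_map" (480x640 float32, m along the optical axis (not along the pixel's ray), 0 where there is no reading), "intrinsics" (3x3 intrinsics, pixels), "rvec" (rotation vector, rad) and "tvec" (3), from world to camera coordinates, as OpenCV has them; the wrist camera has in their place "mount" (4x4, takes a point from camera to tool coordinates, whose origin is the TCP and whose axes are the tool frame's). Camera axes: x right, y down, z forward; pixel columns grow to the right and rows downward; lengths in m; the calibration is good to about 2 mm. A picture is of the moment at which its call begins: read the wrist's pose just before it.
- close_job(): hands the job in, once; it reports no verdict.
The state is a dict: "time_s": time; "joints": joint angles; "qd": joint speeds; "joint_torque": joint torques, N m; "tcp_pos": TCP position; "eef_rot": TCP orientation; "contact_force": force on the tool from outside, world axes, zero at the start; "moment": the same for the moment, N m; "gripper_width": finger opening in m.
Only numpy, scipy, OpenCV 4.12 (cv2) and the standard library are available. Lean on these libraries where they do the work, as an engineer would, in place of code of your own. Each camera call takes 0.05 s, during which the arm holds its last target.

## Working session

There is one attempt and no reset: what is moved stays moved. The work goes in short steps, Python scripts to look and compute and a tool call to move; the robot and the scene stay as the last step left them, time stands still between calls to the robot, and variables do not carry over. Pictures are saved under pics/ and viewed, and the job is handed in when it is done.

Besides the shell and the picture viewer there is one more tool, called after "Call:" as name([rows], argument=value, ...), one row to a line, values as JSON. apply_moves: Moves the arm, as the interface text tells. Its arguments: {"type":"object","properties":{"rows":{"type":"array"},"gripper":{"type":"number"},"grip_force":{"type":"number"}},"required":["rows"]}

```bash
mkdir -p pics; ls; python3 - <<'E'
from plant import *
import cv2
s=get_state();print(s,nose_length)
for n in ("scene","top","wrist"):
    c=capture(n);cv2.imwrite(f"pics/{n}0.png",c["pixels"]);print(n,c["intrinsics"],{k:c[k] for k in("rvec","tvec","mount") if k in c})
E
```

```text
pics
{'time_s': 0.0, 'joints': array([ 9.14523922e+01,  2.05908086e+01,  6.34010986e-01, -2.03515416e-02,
       -7.01368709e+01, -1.65078708e+01]), 'qd': array([ 0.02876433,  0.0170028 , -0.04643301,  0.0311033 ,  0.02111553,
       -0.02621382]), 'joint_torque': array([-1.32245674e-03, -5.82712162e+01,  2.93047374e+01,  6.99739158e+00,
        7.02534409e-03, -1.61906514e-04]), 'tcp_pos': array([0.17523992, 0.65145547, 0.29123075]), 'eef_rot': array([-8.99047558e+01,  8.27499741e-03,  1.64937598e+02]), 'contact_force': array([-0.76345631,  0.17069924, -0.76089068]), 'moment': array([ 0.03632671, -0.02724575, -0.0432379 ]), 'gripper_width': 0.08760175206784644} 0.0656
scene [[438.34919948   0.         316.71608459]
 [  0.         438.34919948 233.38980476]
 [  0.           0.           1.        ]] {'rvec': array([ 0.81692787,  2.63104772, -1.01837353]), 'tvec': array([ 0.42188733, -0.22756627,  1.2382379 ])}
top [[438.32136326   0.         314.84111403]
 [  0.         438.32136326 239.80699257]
 [  0.           0.           1.        ]] {'rvec': array([ 2.14876199, -2.13969341,  0.17101862]), 'tvec': array([0.05897103, 0.52996134, 0.9693457 ])}
wrist [[375.38452024   0.         318.93561689]
 [  0.         375.38452024 234.14289304]
 [  0.           0.           1.        ]] {'mount': array([[ 5.11456199e-04,  9.65672920e-01,  2.59760564e-01,
        -6.97873417e-02],
       [ 2.26856447e-04, -2.59760704e-01,  9.65672991e-01,
        -9.23825001e-02],
       [ 9.99999843e-01, -4.34971079e-04, -3.51925350e-04,
         6.08064771e-04],
       [ 0.00000000e+00,  0.00000000e+00,  0.00000000e+00,
         1.00000000e+00]])}
```

View pics/scene0.png

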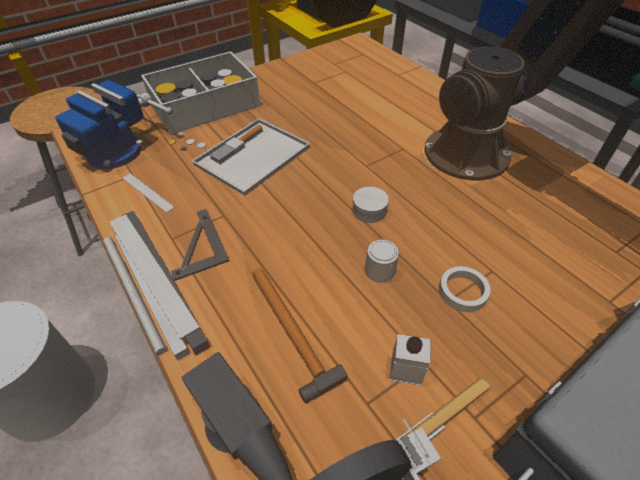

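View pics/top0.png

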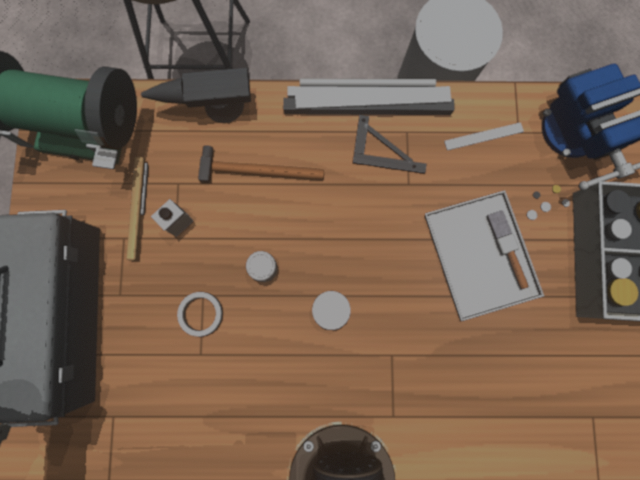

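View pics/wrist0.png

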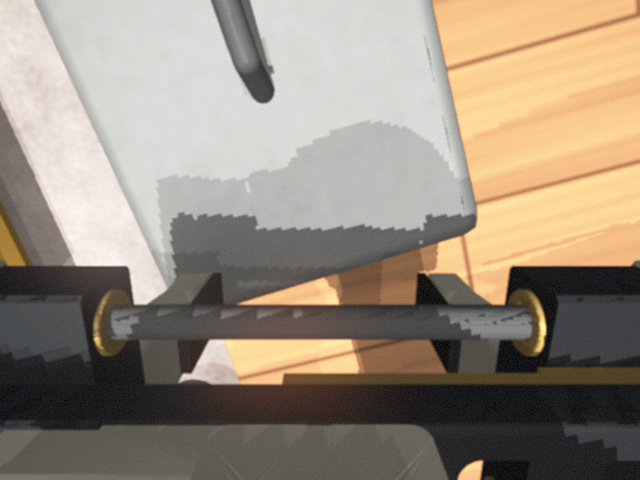

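Scene view: the tin stands at about (410,358), with its cap at (414,344). The wire brush is beside it at (455,410) and the hammer head at (322,383). Top view: the tin is at (172,218), wire brush at (137,210), round tin at (261,266), grease tin at (331,310), and the tray at (484,256) with the brush on its right side. The wrist view shows the toolbox under the gripper. I'll measure these now.

```bash
cat > h.py <<'E'
import numpy as np, cv2
from plant import *
def pose(c):
    R=cv2.Rodrigues(np.array(c["rvec"]))[0]; return R,np.array(c["tvec"])
def ray(c,px,z):
    R,t=pose(c);K=c["intrinsics"]
    px=np.atleast_2d(px).astype(float)
    d=np.c_[(px[:,0]-K[0,2])/K[0,0],(px[:,1]-K[1,2])/K[1,1],np.ones(len(px))]@R
    o=-R.T@t
    return o+d*((z-o[2])/d[:,2])[:,None]
def cloud(c):
    R,t=pose(c);K=c["intrinsics"];Z=c["z_map"]
    v,u=np.mgrid[:480,:640]
    P=np.stack([(u-K[0,2])/K[0,0]*Z,(v-K[1,2])/K[1,1]*Z,Z],-1)
    W=(P-t)@R; W[Z==0]=np.nan; return W
def proj(c,p):
    return cv2.projectPoints(np.float64(p).reshape(-1,1,3),np.array(c["rvec"]),np.array(c["tvec"]),c["intrinsics"],None)[0].reshape(-1,2)
def toolR(s):
    from scipy.spatial.transform import Rotation as Ro
    return Ro.from_euler('xyz',s["eef_rot"],degrees=True).as_matrix()
E
python3 - <<'E'
from h import *
c=capture("top");s=get_state()
W=cloud(c)
print(proj(c,[s["tcp_pos"],[0,0,0],[.175,.652,0]]))
for n,(u,v) in dict(tin=(172,218),round=(261,266),grease=(331,310),tool=(60,310),bench=(380,220),trayfl=(460,260),hamm=(206,165)).items(): print(n,W[v,u].round(3))
def comp(lo,hi,u0,v0,u1,v1):
    m=np.zeros((480,640),np.uint8); sub=(W[...,2]>lo)&(W[...,2]<hi); m[v0:v1,u0:u1]=sub[v0:v1,u0:u1]
    n,l,st,ce=cv2.connectedComponentsWithStats(m); i=1+st[1:,4].argmax(); return l==i
for n,a in dict(tintop=(.082,.098,140,190,205,250),round=(.06,.085,230,240,290,295),grease=(.034,.055,300,280,365,340)).items():
    m=comp(*a); P=W[m]; 
    h=cv2.convexHull(P[:,:2].astype(np.float32)); print(n,m.sum(),P.mean(0).round(4),cv2.minAreaRect(h))
m=comp(.1,.12,140,190,205,250);print('cap',m.sum(),W[m].mean(0))
# tray: gray/bright pixels
img=c["pixels"];hsv=cv2.cvtColor(img,cv2.COLOR_BGR2HSV)
m=np.zeros((480,640),np.uint8);m[180:330,415:555]=((hsv[...,1]<40)&(hsv[...,2]>110))[180:330,415:555]
n,l,st,ce=cv2.connectedComponentsWithStats(m);i=1+st[1:,4].argmax()
hu=cv2.convexHull(np.argwhere(l==i)[:,::-1].astype(np.float32)).reshape(-1,2)
r=cv2.minAreaRect(ray(c,hu,.014)[:,:2].astype(np.float32));print('tray',r,cv2.boxPoints(r))
cv2.imwrite("pics/topz.png",cv2.resize(img[170:340,120:560],None,fx=1.8,fy=1.8))
# is anything tall on the path?
for (u,v) in [(30,300),(90,300),(100,100),(160,90),(230,90),(10,100)]: print(u,v,W[v,u].round(3))
E
```

```text
[[-52.38903228 432.14741155]
 [341.50679285 479.44634519]
 [ 53.2547818  396.13077046]]
tin [0.569 0.375 0.093]
round [0.466 0.18  0.07 ]
grease [0.37  0.024 0.045]
tool [0.369 0.568 0.153]
bench [ 0.585 -0.096  0.003]
trayfl [ 0.489 -0.285  0.002]
hamm [0.712 0.322 0.028]
tintop 409 [0.5761 0.3874 0.09  ] ((0.577787458896637, 0.38966622948646545), (0.04667021334171295, 0.0570586621761322), 43.966835021972656)
round 681 [0.4679 0.1826 0.0707] ((0.46857526898384094, 0.18286627531051636), (0.06273497641086578, 0.06242114305496216), 0.5254554748535156)
grease 1147 [0.3712 0.0254 0.0439] ((0.37155917286872864, 0.025409795343875885), (0.08221809566020966, 0.0831906870007515), 0.2684338390827179)
cap 122 [0.57768024 0.38808485 0.10785654]
tray ((0.5021158456802368, -0.33631592988967896), (0.26400622725486755, 0.20393775403499603), 16.698070526123047) [[ 0.34638047 -0.2765751 ]
 [ 0.40497756 -0.47191322]
 [ 0.6578512  -0.39605677]
 [ 0.59925413 -0.20071864]]
30 300 [0.388 0.609 0.185]
90 300 [nan nan nan]
100 100 [0.781 0.49  0.218]
160 90 [0.862 0.414 0.105]
230 90 [0.864 0.256 0.104]
10 100 [0.793 0.686 0.193]
```

View pics/topz.png

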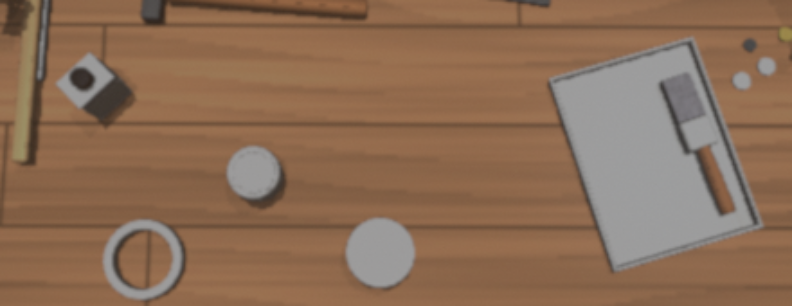

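The short axis of the tin lies at 44° and its centre is at about (0.578, 0.389). I'll go above it with the jaws across the 44 mm side.

Call:
apply_moves([
  [[-0.046, 0, 0.015], 3],
  [[-0.092, 0, 0.03], 6],
  [[-0.138, 0, 0.045], 9],
  [[-0.184, 0, 0.06], 12],
  [[-0.23, 0, 0.075], 15],
  [[-0.276, 0, 0.09], 18],
  [[-0.322, 0, 0.105], 21],
  [[-0.368, 0, 0.12], 24],
  [[-0.414, 0, 0.135], 28],
  [[-0.4575, 0, 0.149], 31],
  [[-0.4575, 0, 0.149], 31],
], gripper=1)

```text
time_s: 1.58
tcp_pos: [0.5807, 0.3868, 0.2912]
eef_rot: [-89.9, 0.0, 133.7]
contact_force: [-0.2, 0.1, -0.1]
gripper_width: 0.0877
```

```bash
python3 - <<'E'
from h import *
s=get_state();c=capture("wrist");cv2.imwrite("pics/w1.png",c["pixels"]);print(s["tcp_pos"],s["eef_rot"],s["joints"],s["time_s"])
R=toolR(s);M=c["mount"];K=c["intrinsics"];Z=c["z_map"]
v,u=np.mgrid[:480,:640]
P=np.stack([(u-K[0,2])/K[0,0]*Z,(v-K[1,2])/K[1,1]*Z,Z],-1)@M[:3,:3].T+M[:3,3]
W=P@R.T+s["tcp_pos"]
m=((W[...,2]>.083)&(W[...,2]<.097)&(Z>0)).astype(np.uint8)
n,l,st,ce=cv2.connectedComponentsWithStats(m);i=1+st[1:,4].argmax();print(st[i])
q=W[l==i];print(q.mean(0),cv2.minAreaRect(cv2.convexHull(q[:,:2].astype(np.float32))))
m=((W[...,2]>.1)&(W[...,2]<.115)&(Z>0));print('cap',W[m].mean(0),m.sum())
E
```

```text
[0.5806674  0.38679529 0.29120948] [-8.99249291e+01  2.10902478e-02  1.33695295e+02] [ 4.96308584e+01  2.27401418e+01  3.85816395e+00  1.39592224e-02
 -7.11948721e+01 -5.94008576e+00] 1.575
[ 290  191   58   70 2897]
[0.57992263 0.38652743 0.08982514] ((0.5781317949295044, 0.3882215619087219), (0.045019298791885376, 0.05748605355620384), 45.0726432800293)
cap [0.68947484 0.4531572  0.10762555] 2321
```

View pics/w1.png

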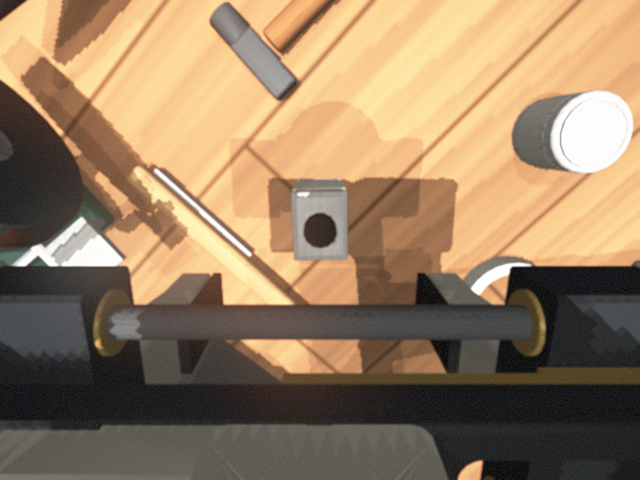

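The wrist view shows the tin at (320,225), cap centred and square to the jaws, with its centre at (0.578,0.388). I'll descend, grip and lift.

Call:
apply_moves([
  [[0.003, 0.04, 0.001], 0],
  [[0.003, 0.08, 0.001], 0],
  [[0.003, 0.12, 0.001], 0],
  [[0.003, 0.15, 0.001], 0],
  [[0.003, 0.168, 0.001], 0],
  [[0.003, 0.174, 0.001], 0],
  [[0.003, 0.174, 0.001], 0],
], gripper=1)

```text
time_s: 2.5
tcp_pos: [0.5758, 0.391, 0.1187]
eef_rot: [-90.0, 0.0, 134.0]
contact_force: [0.4, 0.9, -0.7]
gripper_width: 0.0878
```

Call:
apply_moves([
  [[0, 0, 0], 0],
  [[0, 0, 0], 0],
  [[0, 0, 0], 0],
  [[0, 0, 0], 0],
  [[0, 0, 0], 0],
  [[0, 0, 0], 0],
], gripper=0, grip_force=25)

```text
time_s: 3.25
tcp_pos: [0.5757, 0.3905, 0.1182]
eef_rot: [-90.0, 0.0, 133.9]
contact_force: [0.6, -0.3, 1.1]
gripper_width: 0.0439
```

Call:
apply_moves([
  [[0, -0.03, 0], 0],
  [[0, -0.07, 0], 0],
  [[-0.02, -0.1, 0.02], 4],
  [[-0.05, -0.1, 0.05], 9],
  [[-0.08, -0.1, 0.08], 15],
  [[-0.11, -0.1, 0.11], 21],
  [[-0.14, -0.1, 0.14], 27],
  [[-0.17, -0.1, 0.17], 33],
  [[-0.2, -0.1, 0.2], 38],
  [[-0.225, -0.1, 0.225], 41],
  [[-0.241, -0.1, 0.24], 44],
  [[-0.241, -0.08, 0.24], 44],
  [[-0.241, -0.05, 0.24], 44],
  [[-0.241, -0.025, 0.24], 44],
  [[-0.241, -0.01, 0.24], 44],
  [[-0.241, -0.004, 0.24], 44],
  [[-0.241, -0.001, 0.24], 44],
  [[-0.241, 0.0, 0.24], 44],
])

```text
time_s: 5.5
tcp_pos: [0.5705, 0.0506, 0.1187]
eef_rot: [-90.1, -0.0, 89.9]
contact_force: [0.2, 0.2, -2.3]
gripper_width: 0.0439
```

```bash
python3 - <<'E'
from h import *
s=get_state();print(s["tcp_pos"],s["eef_rot"],s["joints"],s["time_s"],s["contact_force"])
a=capture("scene")["pixels"];b=capture("top")["pixels"]
cv2.imwrite("pics/st1.png",np.hstack([cv2.resize(a[130:430,180:480],(400,400)),cv2.resize(b[100:400,230:530],(400,400))]))
E
```

```text
[0.57048437 0.05061212 0.11872653] [-9.00573929e+01 -1.86859069e-02  8.99469293e+01] [ 2.46397937e+01  2.08066803e+01 -2.45804791e+01  9.97601550e-03
 -4.45528901e+01 -2.46999790e+01] 5.5 [ 0.20002525  0.20142322 -2.30625096]
```

View pics/st1.png

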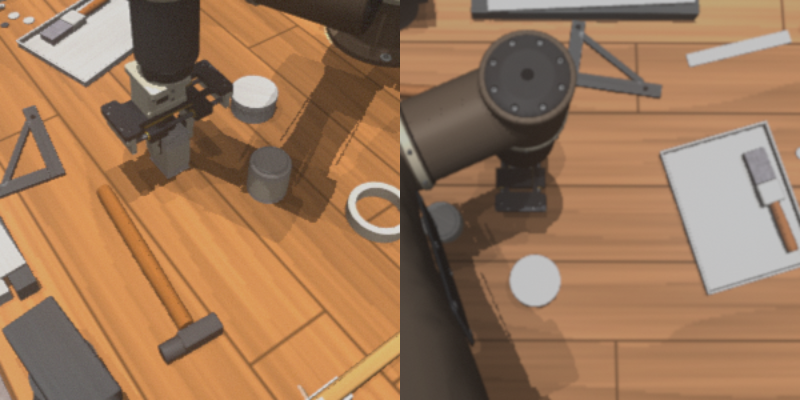

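Top-left shows the tin held upright in the clear area. Now I'll tip it towards -y (tool -x) with a light grip so it can pivot in the pads. First 30° only, then a check.

Call:
apply_moves([
  [[0, 0.002, 0], 0],
  [[0, 0.002, 0], 0],
  [[-0.003, 0.001, 0], 0],
  [[-0.006, -0.001, 0], 0],
  [[-0.0095, -0.002, 0], 0],
  [[-0.0125, -0.003, 0], 0],
  [[-0.016, -0.0035, 0], 0],
  [[-0.019, -0.004, 0], 0],
  [[-0.026, -0.005, 0], 0],
  [[-0.0325, -0.005, 0], 0],
  [[-0.039, -0.005, 0], 0],
  [[-0.039, -0.005, 0], 0],
], gripper=0, grip_force=8)

```text
time_s: 7.1
tcp_pos: [0.57, 0.0109, 0.1231]
eef_rot: [-90.0, 0.0, 89.9]
contact_force: [-0.6, -0.2, -2.0]
gripper_width: 0.0437
```

```bash
cat >> h.py <<'E'
def look(name,reg=(230,130,390,290),big=(600,600)):
    s=get_state();print(s["tcp_pos"].round(4),s["eef_rot"].round(1),s["time_s"],s["contact_force"].round(1),s["gripper_width"].round(4))
    a=capture("scene")["pixels"];u0,v0,u1,v1=reg
    cv2.imwrite(f"pics/{name}.png",cv2.resize(a[v0:v1,u0:u1],big,interpolation=cv2.INTER_CUBIC))
E
python3 -c "
from h import *
look('tilt1')"
```

```text
Traceback (most recent call last):
  File "h.py", line 22, in look
    s=get_state();print(s["tcp_pos"].round(4),s["eef_rot"].round(1),s["time_s"],s["contact_force"].round(1),s["gripper_width"].round(4))
                                                                                                            ^^^^^^^^^^^^^^^^^^^^^^^^
AttributeError: 'float' object has no attribute 'round'
```

```bash
sed -i 's/s\["gripper_width"\].round(4)/round(s["gripper_width"],4)/' h.py
python3 -c "
from h import *
look('tilt1')"
```

```text
[0.57   0.0109 0.1231] [-90.    0.   89.9] 7.1 [-0.6 -0.2 -2. ] 0.0437
```

View pics/tilt1.png

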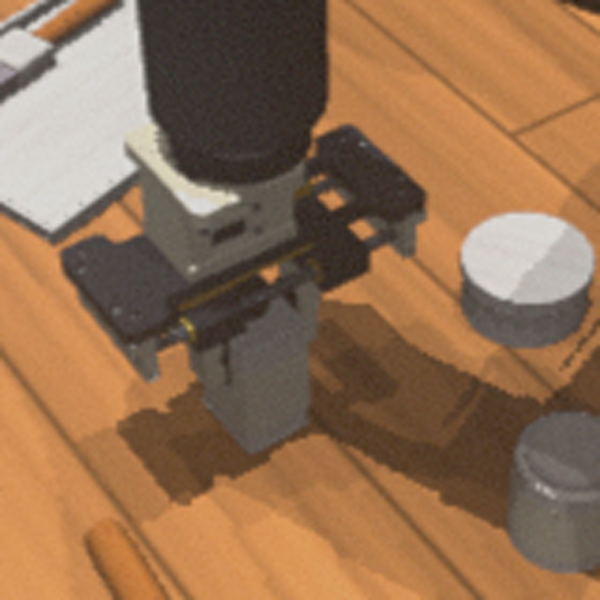

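The tin did not tilt; it slid along in the grip. I'll set it down and regrip higher and nearer its leading edge, so pressing down makes it pivot.

Call:
apply_moves([
  [[0, 0.002, 0], 0],
  [[0, 0.004, 0], 0],
  [[0, 0.0055, 0], 0],
  [[0, 0.0055, 0], 0],
])

```text
time_s: 7.65
tcp_pos: [0.57, 0.0116, 0.1176]
eef_rot: [-90.0, 0.0, 90.0]
contact_force: [-0.5, 0.3, -2.7]
gripper_width: 0.044
```

Call:
apply_moves([
  [[0, 0, 0], 0],
  [[0, 0, 0], 0],
  [[0, 0, 0], 0],
  [[-0.009, -0.004, 0], 0],
  [[-0.0175, -0.006, 0], 0],
  [[-0.0175, -0.006, 0], 0],
], gripper=1)

```text
time_s: 8.4
tcp_pos: [0.5701, -0.0069, 0.124]
eef_rot: [-90.0, -0.0, 89.9]
contact_force: [-0.1, -0.7, -0.2]
gripper_width: 0.0876
```

```bash
python3 -c "
from h import *
look('t2')
s=get_state();c=capture('scene');W=cloud(c)
b=np.array(proj(c,[[.57,.011,.09]]))[0];print(b)
"
```

```text
[ 0.5701 -0.0069  0.124 ] [-90.   -0.   89.9] 8.4 [-0.1 -0.7 -0.2] 0.0876
[296.66815689 214.8410159 ]
```

View pics/t2.png

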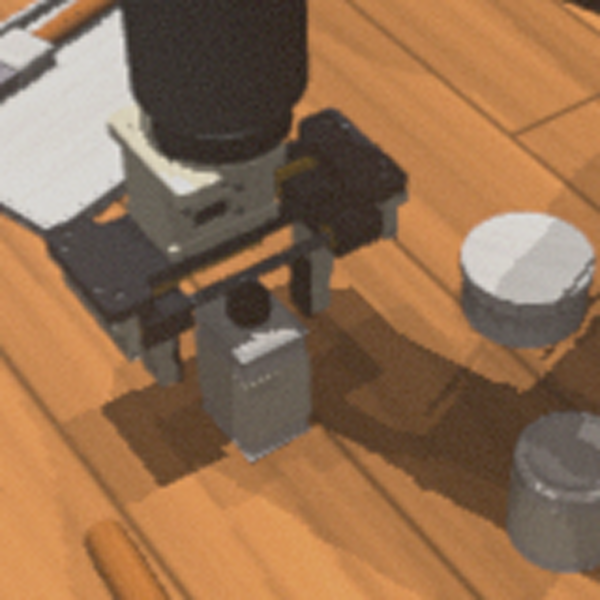

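The tin stands on the bench and the gripper is offset toward its leading side. I'll grip lightly, press down a little, and follow the arc to 30°.

Call:
apply_moves([
  [[0, 0, 0], 0],
  [[0, 0, 0], 0],
  [[0, 0, 0], 0],
  [[0, 0.001, 0], 0],
  [[0, 0.003, 0], 0],
  [[-0.004, 0.003, 0], 0],
  [[-0.008, 0.003, 0], 0],
  [[-0.0135, 0.003, 0], 0],
  [[-0.02, 0.003, 0], 0],
  [[-0.027, 0.004, 0], 0],
  [[-0.0335, 0.005, 0], 0],
  [[-0.04, 0.007, 0], 0],
  [[-0.04, 0.007, 0], 0],
], gripper=0, grip_force=6)

```text
time_s: 10.12
tcp_pos: [0.57, -0.0472, 0.1171]
eef_rot: [-90.0, 0.0, 89.9]
contact_force: [-1.0, -1.0, 4.3]
gripper_width: 0.0443
```

```bash
python3 -c "
from h import *
look('t3')
"
```

```text
[ 0.57   -0.0472  0.1171] [-90.    0.   89.9] 10.125 [-1.  -1.   4.3] 0.0443
```

View pics/t3.png

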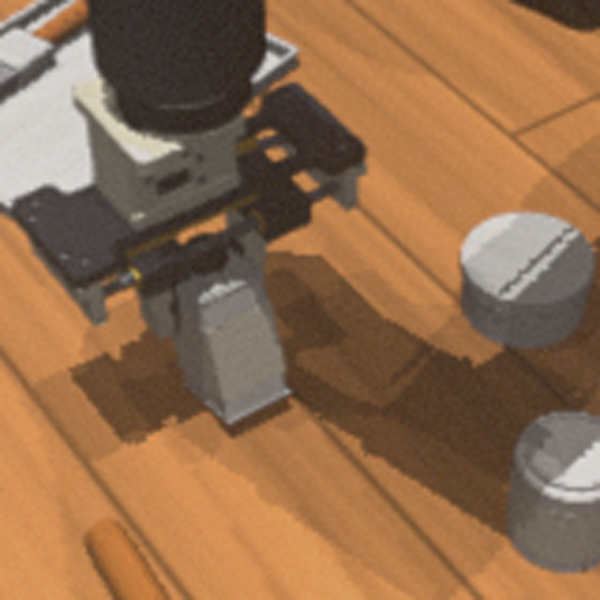

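It tilted: the trailing underside edge has lifted clear, at about 20–25°. I'll continue the arc down to the bench.

Call:
apply_moves([
  [[-0.006, 0.002, 0], 0],
  [[-0.012, 0.0045, 0], 0],
  [[-0.018, 0.008, 0], 0],
  [[-0.023, 0.012, 0], 0],
  [[-0.028, 0.0165, 0], 0],
  [[-0.033, 0.0215, 0], 0],
  [[-0.037, 0.027, 0], 0],
  [[-0.0405, 0.032, 0], 0],
  [[-0.043, 0.037, 0], 0],
  [[-0.046, 0.042, 0], 0],
  [[-0.047, 0.046, 0], 0],
  [[-0.047, 0.046, 0], 0],
])

```text
time_s: 11.68
tcp_pos: [0.5695, -0.0929, 0.0699]
eef_rot: [-89.9, -0.0, 89.9]
contact_force: [-0.7, 0.7, -1.0]
gripper_width: 0.0436
```

```bash
python3 -c "
from h import *
look('t4')
"
```

```text
[ 0.5695 -0.0929  0.0699] [-89.9  -0.   89.9] 11.675 [-0.7  0.7 -1. ] 0.0436
```

View pics/t4.png

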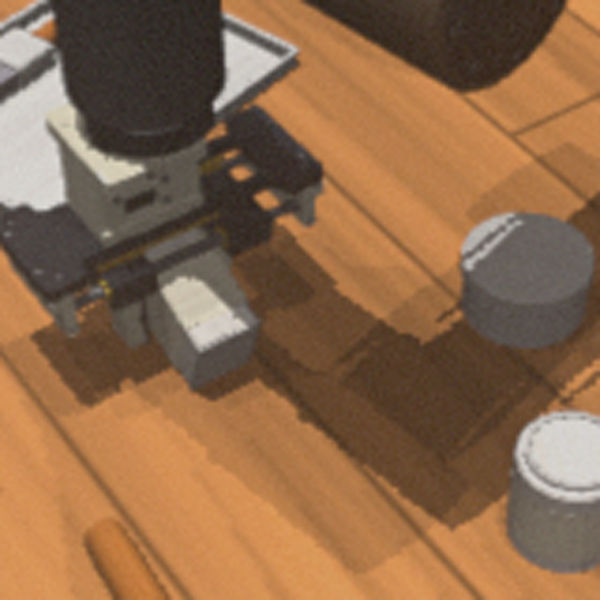

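The tin is almost flat (about 75–80°). I'll open the jaws so it settles onto its side, move over the underside end, then measure.

Call:
apply_moves([
  [[0, 0, 0], 0],
  [[0, 0, 0], 0],
  [[0, 0, 0], 0],
  [[0, 0, 0], 0],
  [[0.02, -0.005, 0], 0],
  [[0.045, -0.005, 0], 0],
  [[0.06, -0.005, 0], 0],
  [[0.06, -0.005, 0], 0],
], gripper=1)

```text
time_s: 12.72
tcp_pos: [0.5701, -0.0317, 0.0759]
eef_rot: [-90.0, -0.0, 90.1]
contact_force: [-0.3, 0.1, 0.5]
gripper_width: 0.0872
```

```bash
python3 -c "
from h import *
look('t5')
c=capture('scene');W=cloud(c)
m=(W[...,2]>.04)&(W[...,2]<.062)&(abs(W[...,0]-.57)<.05)&(W[...,1]>-.2)&(W[...,1]<.08)
q=W[m];print(m.sum(),q.mean(0),q.min(0),q.max(0))
y=np.sort(q[:,1]);print(np.percentile(y,[1,5,50,95,99]))
m=(W[...,2]>.005)&(W[...,2]<.05)&(abs(W[...,0]-.57)<.02)&(W[...,1]>-.07)&(W[...,1]<.08)
q=W[m];print(m.sum(),q.max(0),np.percentile(q[:,1],[50,90,97]))
"
```

```text
[ 0.5701 -0.0317  0.0759] [-90.   -0.   90.1] 12.725 [-0.3  0.1  0.5] 0.0872
150 [ 0.56259383 -0.03877124  0.05067272] [ 0.52052451 -0.06171778  0.0400812 ] [ 0.61918782 -0.01994661  0.06097451]
[-0.05726438 -0.05232584 -0.03981884 -0.02229028 -0.02077282]
189 [ 0.58995211 -0.03304998  0.04745124] [-0.0358135  -0.03436058 -0.03371616]
```

View pics/t5.png

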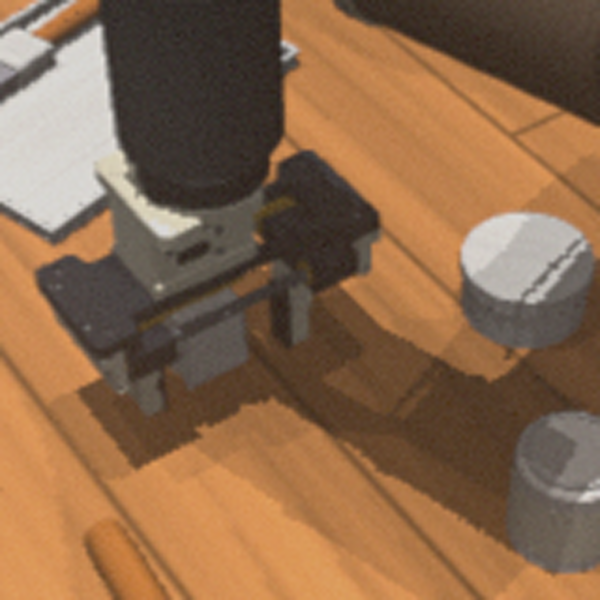

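The tin lies flat with its underside end at y≈-0.034, so the jaws are just past it. I'll back up 15 mm to grip about 13 mm from the underside, then lift lightly so the cap end swings down.

Call:
apply_moves([
  [[-0.008, 0, 0], 0],
  [[-0.0155, 0, 0], 0],
  [[-0.0155, 0, 0], 0],
])

```text
time_s: 13.2
tcp_pos: [0.5698, -0.0497, 0.0756]
eef_rot: [-90.0, 0.0, 89.8]
contact_force: [0.1, -0.7, 0.8]
gripper_width: 0.0882
```

Call:
apply_moves([
  [[0, 0, 0], 0],
  [[0, 0, 0], 0],
  [[0, 0, 0], 0],
  [[0, 0, 0], 0],
  [[-0.004, -0.008, 0], 0],
  [[-0.009, -0.016, 0], 0],
  [[-0.014, -0.025, 0], 0],
  [[-0.021, -0.032, 0], 0],
  [[-0.028, -0.039, 0], 0],
  [[-0.036, -0.045, 0], 0],
  [[-0.043, -0.051, 0], 0],
  [[-0.052, -0.058, 0], 0],
  [[-0.064, -0.064, 0], 0],
  [[-0.072, -0.068, 0], 0],
  [[-0.08, -0.07, 0], 0],
  [[-0.08, -0.07, 0], 0],
], gripper=0, grip_force=5)

```text
time_s: 15.2
tcp_pos: [0.5698, -0.1291, 0.1456]
eef_rot: [-90.0, -0.0, 89.9]
contact_force: [0.4, -0.2, -1.5]
gripper_width: 0.0442
```

```bash
python3 -c "
from h import *
look('t6')
"
```

```text
[ 0.5698 -0.1291  0.1456] [-90.   -0.   89.9] 15.2 [ 0.4 -0.2 -1.5] 0.0442
```

View pics/t6.png

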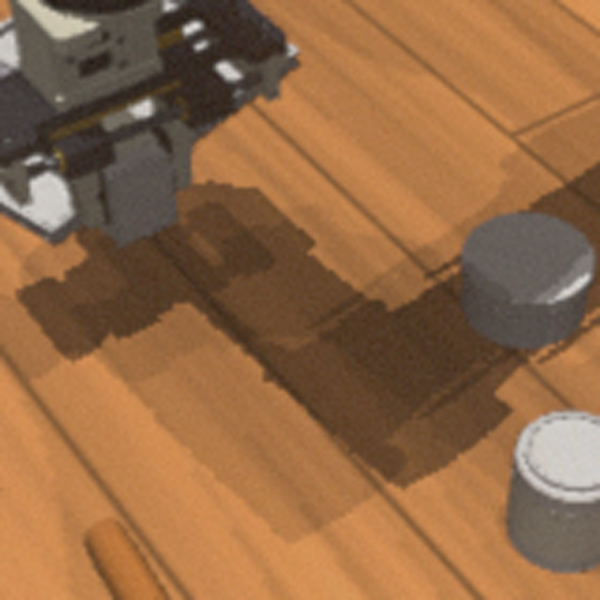

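```bash
cat >> h.py <<'E'
def face(name,lo,hi,reg):
    """points in world box, plane normals by clusters"""
    c=capture('scene');W=cloud(c);cv2.imwrite(f"pics/{name}.png",cv2.resize(c['pixels'][reg[1]:reg[3],reg[0]:reg[2]],(600,600),interpolation=cv2.INTER_CUBIC))
    m=np.all((W>lo)&(W<hi),axis=2)
    # local normals
    dx=np.roll(W,-2,1)-np.roll(W,2,1);dy=np.roll(W,-2,0)-np.roll(W,2,0)
    n=np.cross(dx,dy);n/=np.linalg.norm(n,axis=2,keepdims=True)
    k=m&np.isfinite(n).all(2); Q=W[k];N=n[k]
    print(k.sum(),Q.min(0).round(3),Q.max(0).round(3))
    # histogram of elevation in y-z
    a=np.degrees(np.arctan2(-N[:,2],-N[:,1]));g=abs(N[:,0])<.35
    h,e=np.histogram(a[g],bins=36,range=(-180,180));print([(int(e[i]),int(h[i])) for i in range(36) if h[i]>3])
    return Q,N
E
python3 -c "
from h import *
Q,N=face('t6b',[.53,-.25,.005],[.61,-.07,.14],(200,90,340,230))
"
```

```text
789 [ 0.53  -0.245  0.005] [ 0.61  -0.109  0.139]
[(-50, 20), (-40, 39), (-20, 21), (-10, 108), (0, 104), (10, 33), (20, 13), (30, 9), (50, 6), (60, 7), (70, 17), (80, 24), (90, 24), (100, 5), (110, 7), (130, 4)]
```

View pics/t6b.png

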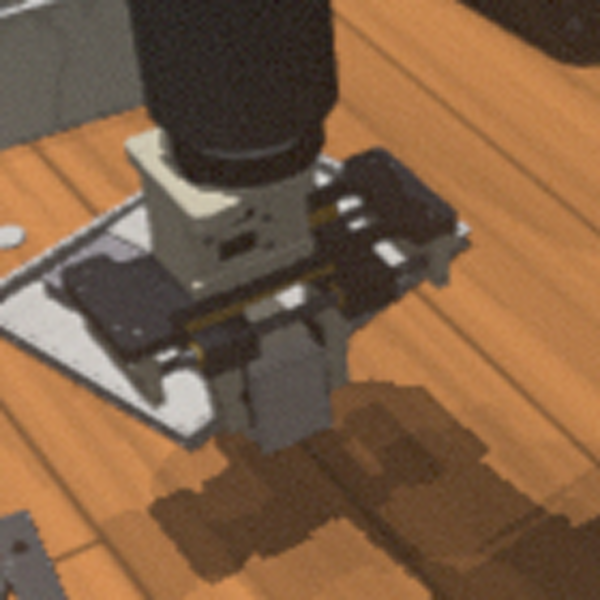

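The tin is still level: its underside face shows at (290,400) and points straight at +y, so pad torsion held it at 5 N. I'll drop to 3 N here, close to the bench, and let gravity swing it.

Call:
apply_moves([
  [[0, 0, 0], 0],
  [[0, 0, 0], 0],
  [[0, 0, 0], 0],
  [[0, 0, 0], 0],
], gripper=0, grip_force=3)

```text
time_s: 15.8
tcp_pos: [0.5699, -0.1284, 0.1456]
eef_rot: [-90.0, 0.0, 90.0]
contact_force: [0.8, -0.8, -2.3]
gripper_width: 0.0442
```

```bash
python3 -c "
from h import *
Q,N=face('t7',[.53,-.25,.005],[.61,-.07,.14],(200,90,340,230))
"
```

```text
842 [ 0.53  -0.243  0.005] [ 0.61  -0.089  0.139]
[(-50, 13), (-40, 35), (-20, 10), (-10, 32), (0, 25), (10, 36), (20, 45), (30, 61), (40, 62), (50, 49), (60, 24), (70, 7), (100, 4), (130, 5)]
```

View pics/t7.png

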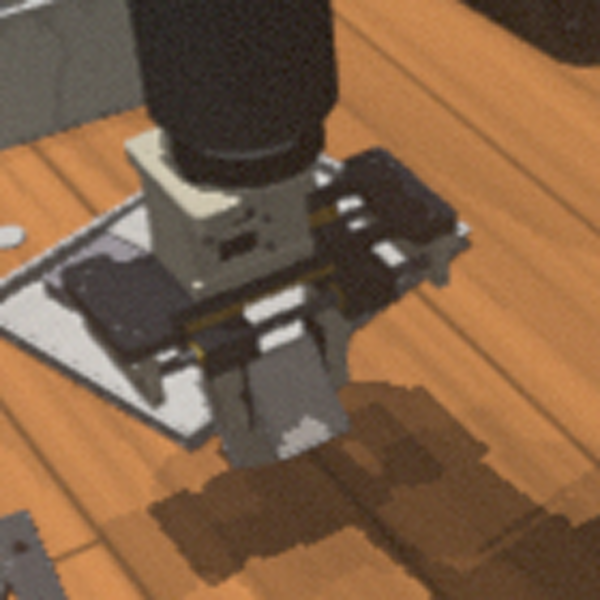

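At 3 N it swung to about 40°. I'll wait a little more, then move toward +y with a gentle start and abrupt stop to help it hang plumb.

Call:
apply_moves([
  [[0, -0.005, 0], 0],
  [[0, -0.01, 0], 0],
  [[0.002, -0.015, 0], 0],
  [[0.006, -0.02, 0], 0],
  [[0.013, -0.02, 0], 0],
  [[0.024, -0.02, 0], 0],
  [[0.04, -0.02, 0], 0],
  [[0.06, -0.02, 0], 0],
  [[0.085, -0.02, 0], 0],
  [[0.085, -0.02, 0], 0],
  [[0.085, -0.02, 0], 0],
  [[0.085, -0.02, 0], 0],
])

```text
time_s: 17.35
tcp_pos: [0.5699, -0.0437, 0.1656]
eef_rot: [-90.0, 0.0, 89.9]
contact_force: [-0.4, 0.2, -1.5]
gripper_width: 0.044
```

```bash
python3 -c "
from h import *
Q,N=face('t8',[.53,-.15,.005],[.61,.02,.16],(220,110,360,250))
"
```

```text
902 [ 0.531 -0.102  0.038] [ 0.61  -0.003  0.16 ]
[(-50, 8), (-40, 46), (-30, 8), (-20, 9), (-10, 21), (0, 36), (10, 24), (20, 38), (30, 63), (40, 81), (50, 64), (60, 50), (70, 16), (140, 6)]
```

View pics/t8.png

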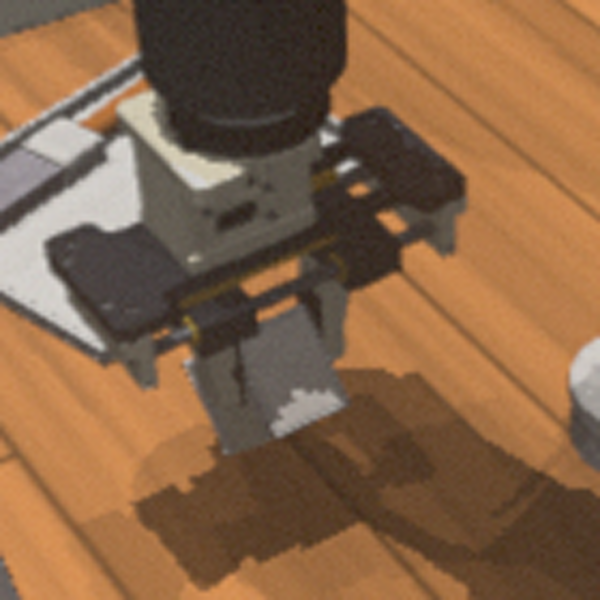

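About 45° now. I'll do a sharper drop-and-stop, which raises the gravity torque for a moment.

Call:
apply_moves([
  [[0, -0.015, 0], 0],
  [[-0.005, -0.035, 0], 0],
  [[-0.01, -0.05, 0], 0],
  [[-0.01, -0.06, 0], 0],
  [[0.03, -0.01, 0], 0],
  [[0.03, -0.01, 0], 0],
  [[0.03, -0.02, 0], 0],
  [[0.02, -0.045, 0], 0],
  [[0.015, -0.06, 0], 0],
  [[0.06, -0.01, 0], 0],
  [[0.06, -0.01, 0], 0],
  [[0.06, -0.01, 0], 0],
])

```text
time_s: 18.9
tcp_pos: [0.5704, 0.0164, 0.1764]
eef_rot: [-90.0, 0.0, 90.0]
contact_force: [-0.0, 0.6, -0.8]
gripper_width: 0.0438
```

```bash
python3 -c "
from h import *
Q,N=face('t9',[.53,-.11,.005],[.61,.08,.16],(220,110,360,250))
"
```

```text
1283 [ 0.531 -0.012  0.036] [0.61  0.062 0.16 ]
[(-40, 27), (-30, 37), (-20, 188), (-10, 72), (0, 33), (10, 13), (20, 5), (30, 6), (40, 8), (50, 24), (60, 71), (70, 100), (80, 82), (90, 27), (140, 6)]
```

View pics/t9.png

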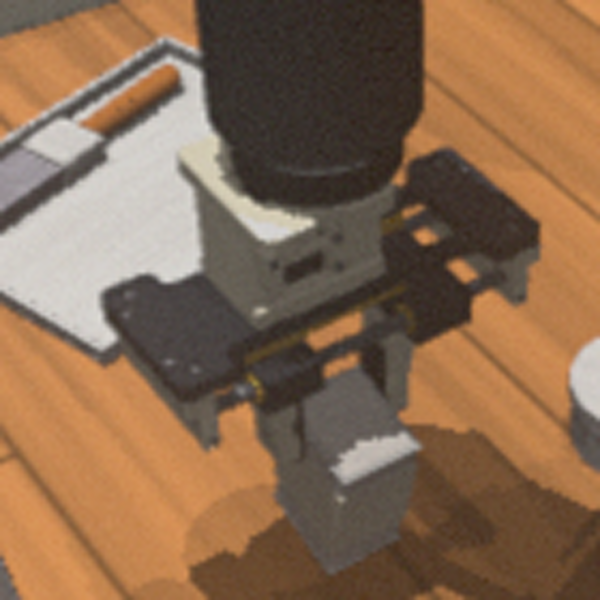

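About 75° now: the underside faces up and the cap is below. I'll lower the cap to the bench and draw the tin plumb against it.

Call:
apply_moves([
  [[0, 0.012, 0], 0],
  [[0, 0.022, 0], 0],
  [[0, 0.028, 0], 0],
  [[0, 0.031, 0], 0],
  [[0, 0.033, 0], 0],
  [[0, 0.034, 0], 0],
  [[0, 0.034, 0], 0],
])

```text
time_s: 19.82
tcp_pos: [0.5702, 0.0165, 0.1418]
eef_rot: [-90.0, -0.0, 89.9]
contact_force: [-0.9, 0.9, 3.6]
gripper_width: 0.044
```

```bash
python3 -c "
from h import *
Q,N=face('t10',[.53,-.11,.005],[.61,.08,.12],(220,130,360,270))
"
```

```text
1089 [ 0.531 -0.012  0.011] [0.61  0.061 0.12 ]
[(-40, 5), (-30, 49), (-20, 183), (-10, 64), (0, 27), (10, 8), (20, 7), (30, 9), (40, 9), (50, 26), (60, 43), (70, 95), (80, 69), (90, 12)]
```

View pics/t10.png

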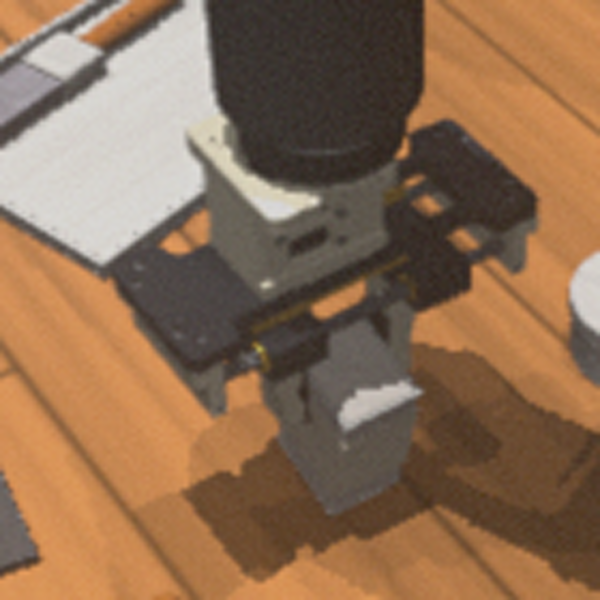

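Contact at 3.6 N with the tin about 16° off plumb. I'll drag the top 26 mm toward -y.

Call:
apply_moves([
  [[-0.005, 0, 0], 0],
  [[-0.01, 0, 0], 0],
  [[-0.015, 0, 0], 0],
  [[-0.02, 0, 0], 0],
  [[-0.024, 0, 0], 0],
  [[-0.027, 0, 0], 0],
  [[-0.027, 0.001, 0], 0],
])

```text
time_s: 20.75
tcp_pos: [0.5701, -0.0109, 0.141]
eef_rot: [-90.0, 0.0, 89.9]
contact_force: [-1.1, -1.2, 5.0]
gripper_width: 0.0441
```

```bash
python3 -c "
from h import *
Q,N=face('t11',[.53,-.11,.005],[.61,.08,.12],(220,130,360,270))
"
```

```text
1132 [ 0.531 -0.031  0.014] [0.61  0.035 0.12 ]
[(-40, 8), (-30, 39), (-20, 105), (-10, 182), (0, 36), (10, 17), (20, 8), (30, 4), (50, 10), (60, 26), (70, 58), (80, 89), (90, 37)]
```

View pics/t11.png

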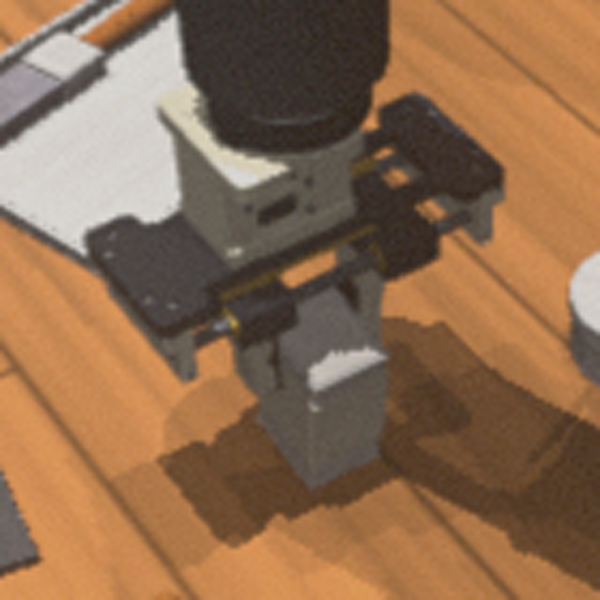

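```bash
cat >> h.py <<'E'
def tilt(y0,y1,z0=.03,z1=.09,x0=.556,x1=.584):
    c=capture('scene');W=cloud(c)
    m=np.all((W>[x0,y0,z0])&(W<[x1,y1,z1]),axis=2);q=W[m]
    p=np.polyfit(q[:,2],q[:,1],1)
    for _ in range(6):
        r=abs(q[:,1]-np.polyval(p,q[:,2]));k=r<max(.004,np.percentile(r,70) if _<3 else 0);p=np.polyfit(q[k,2],q[k,1],1)
    print('n',len(q),k.sum(),'dy/dz angle',np.degrees(np.arctan(p[0])),'y at z=.05',np.polyval(p,.05), 'z range',q[k,2].min(),q[k,2].max())
E
python3 -c "
from h import *
tilt(-.03,.06)
tilt(-.0,.06)
tilt(-.0,.06,.03,.07)
"
```

```text
n 156 156 dy/dz angle 8.651466994075966 y at z=.05 0.024965643735103103 z range 0.03075169487486804 0.08995549786719832
n 165 165 dy/dz angle 8.453104477189173 y at z=.05 0.02504540575837073 z range 0.03095998705152197 0.08938898303229638
n 107 107 dy/dz angle 8.935335472421356 y at z=.05 0.02531919441502052 z range 0.031228762020014803 0.06975264383639651
```

There is still an 8.6° lean. I'll drag a bit more.

Call:
apply_moves([
  [[-0.004, 0.001, 0], 0],
  [[-0.008, 0.001, 0], 0],
  [[-0.012, 0.001, 0], 0],
  [[-0.016, 0.001, 0], 0],
  [[-0.02, 0.001, 0], 0],
  [[-0.022, 0.001, 0], 0],
  [[-0.022, 0.001, 0], 0],
])

```text
time_s: 21.82
tcp_pos: [0.5699, -0.0327, 0.1396]
eef_rot: [-90.0, 0.0, 89.9]
contact_force: [0.3, -0.3, -2.3]
gripper_width: 0.0441
```

```bash
python3 -c "
from h import *
tilt(-.05,.04)
tilt(-.02,.04,.03,.07)
"
```

```text
n 186 186 dy/dz angle 3.8984280723523272 y at z=.05 0.0063012744668761896 z range 0.030101615447851702 0.08987274692332398
n 121 121 dy/dz angle 4.222329638121087 y at z=.05 0.006335753894633048 z range 0.030005635993888884 0.06917389072099263
```

Call:
apply_moves([
  [[0, 0.002, 0], 0],
  [[-0.003, 0.003, 0], 0],
  [[-0.007, 0.003, 0], 0],
  [[-0.011, 0.003, 0], 0],
  [[-0.011, 0.003, 0], 0],
])

```text
time_s: 22.55
tcp_pos: [0.5699, -0.0439, 0.1365]
eef_rot: [-90.0, 0.0, 89.9]
contact_force: [-0.5, -0.4, -2.6]
gripper_width: 0.0438
```

```bash
python3 -c "
from h import *
tilt(-.06,.03)
Q,N=face('t12',[.53,-.11,.005],[.61,.08,.12],(220,120,360,260))
"
```

```text
n 204 204 dy/dz angle 0.4018410116828288 y at z=.05 -0.0025901589411827667 z range 0.0300883484084121 0.08998278082080628
1165 [ 0.53  -0.057  0.017] [0.61  0.001 0.12 ]
[(-40, 20), (-30, 23), (-20, 35), (-10, 168), (0, 145), (10, 44), (20, 10), (30, 5), (40, 11), (50, 7), (60, 10), (70, 31), (80, 67), (90, 69), (100, 18)]
```

View pics/t12.png

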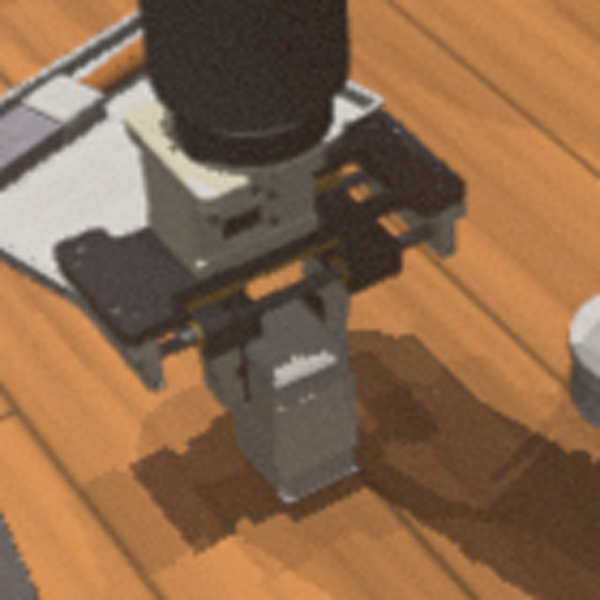

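Plumb within 0.4° and inverted. I'll grip firmly, lift 20 mm and hold for about 2 s.

Call:
apply_moves([
  [[0, 0, 0], 0],
  [[0, 0, 0], 0],
  [[0, -0.007, 0], 0],
  [[0, -0.015, 0], 0],
  [[0, -0.02, 0], 0],
  [[0, -0.02, 0], 0],
  [[0, -0.02, 0], 0],
  [[0, -0.02, 0], 0],
  [[0, -0.02, 0], 0],
  [[0, -0.02, 0], 0],
  [[0, -0.02, 0], 0],
  [[0, -0.02, 0], 0],
  [[0, -0.02, 0], 0],
  [[0, -0.02, 0], 0],
  [[0, -0.02, 0], 0],
  [[0, -0.02, 0], 0],
  [[0, -0.02, 0], 0],
  [[0, -0.02, 0], 0],
  [[0, -0.02, 0], 0],
], gripper=0, grip_force=25)

```text
time_s: 25.02
tcp_pos: [0.57, -0.0435, 0.1567]
eef_rot: [-90.0, -0.0, 89.9]
contact_force: [-0.8, 0.4, -1.5]
gripper_width: 0.0438
```

```bash
python3 -c "
from h import *
tilt(-.06,.03,.05,.11)
Q,N=face('t13',[.53,-.11,.005],[.61,.08,.14],(220,120,360,260))
"
```

```text
n 205 205 dy/dz angle 0.06414069921147467 y at z=.05 -0.002166033826701855 z range 0.05000385586121409 0.1098626275835704
1214 [ 0.531 -0.057  0.038] [0.61  0.001 0.139]
[(-40, 34), (-30, 22), (-20, 17), (-10, 175), (0, 157), (10, 47), (20, 14), (40, 6), (60, 8), (70, 24), (80, 82), (90, 76), (100, 11)]
```

View pics/t13.png

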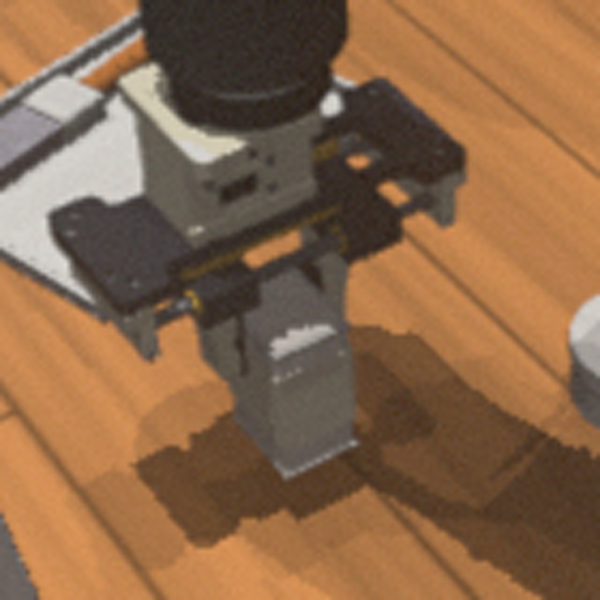

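Confirmed inverted: the lean is 0.06°, no cap shows on the upper end at (290,330), and it has been held over 2 s. Next I'll move toward +y and lower the cap onto the bench.

Call:
apply_moves([
  [[0.012, 0, 0], 0],
  [[0.03, 0, 0], 0],
  [[0.045, 0, 0], 0],
  [[0.05, 0.005, 0], 0],
  [[0.05, 0.012, 0], 0],
  [[0.05, 0.016, 0], 0],
  [[0.05, 0.0185, 0], 0],
  [[0.05, 0.02, 0], 0],
  [[0.05, 0.0205, 0], 0],
])

```text
time_s: 26.25
tcp_pos: [0.57, 0.0061, 0.1364]
eef_rot: [-90.0, 0.0, 89.9]
contact_force: [-2.1, -0.4, 4.0]
gripper_width: 0.0442
```

Call:
apply_moves([
  [[0, 0.001, 0], 0],
  [[0, 0.002, 0], 0],
  [[-0.005, 0.002, 0], 0],
  [[-0.01, 0.002, 0], 0],
  [[-0.016, 0.002, 0], 0],
  [[-0.023, 0.002, 0], 0],
  [[-0.031, 0.003, 0], 0],
  [[-0.038, 0.005, 0], 0],
  [[-0.046, 0.008, 0], 0],
  [[-0.046, 0.008, 0], 0],
], gripper=0, grip_force=5)

```text
time_s: 27.5
tcp_pos: [0.57, -0.0404, 0.128]
eef_rot: [-90.0, 0.0, 89.9]
contact_force: [0.5, -1.2, 0.9]
gripper_width: 0.0439
```

```bash
python3 -c "
from h import *
Q,N=face('t14',[.53,-.11,.005],[.61,.08,.12],(220,120,360,260))
"
```

```text
1232 [ 0.531 -0.052  0.006] [0.609 0.025 0.119]
[(-40, 17), (-30, 30), (-20, 9), (-10, 24), (0, 85), (10, 147), (20, 131), (30, 67), (40, 30), (50, 12), (60, 5), (70, 7), (80, 6), (90, 10), (100, 37), (110, 42)]
```

View pics/t14.png

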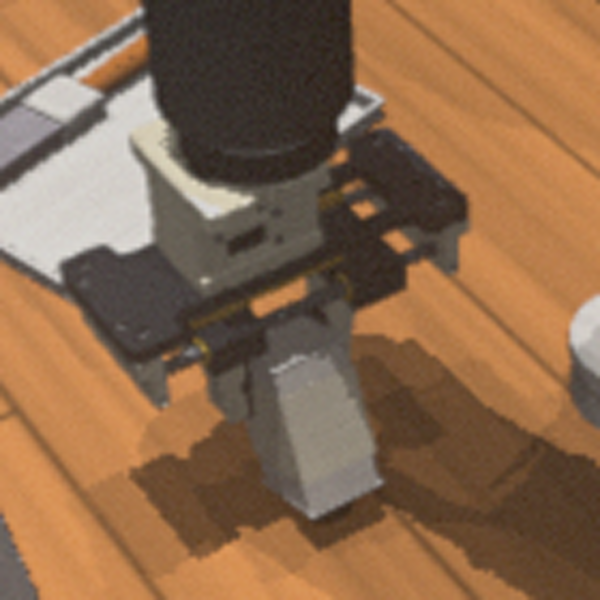

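It's tilting the right way, about 20°. I'll continue laying it down.

Call:
apply_moves([
  [[-0.007, 0.003, 0], 0],
  [[-0.014, 0.007, 0], 0],
  [[-0.02, 0.0115, 0], 0],
  [[-0.026, 0.0165, 0], 0],
  [[-0.032, 0.0205, 0], 0],
  [[-0.037, 0.025, 0], 0],
  [[-0.042, 0.03, 0], 0],
  [[-0.047, 0.035, 0], 0],
  [[-0.052, 0.04, 0], 0],
  [[-0.056, 0.045, 0], 0],
  [[-0.06, 0.05, 0], 0],
  [[-0.062, 0.054, 0], 0],
  [[-0.062, 0.054, 0], 0],
])

```text
time_s: 29.18
tcp_pos: [0.5698, -0.1017, 0.0737]
eef_rot: [-90.0, 0.0, 89.9]
contact_force: [-0.5, 0.3, -1.1]
gripper_width: 0.0441
```

```bash
python3 -c "
from h import *
Q,N=face('t15',[.53,-.11,.005],[.61,.08,.12],(220,120,360,260))
"
```

```text
1492 [ 0.53  -0.11   0.005] [ 0.61  -0.004  0.12 ]
[(-40, 53), (-30, 60), (-20, 94), (-10, 79), (0, 80), (10, 35), (20, 13), (30, 12), (40, 15), (50, 31), (60, 65), (70, 108), (80, 102), (90, 45), (100, 11), (110, 21), (120, 19)]
```

View pics/t15.png

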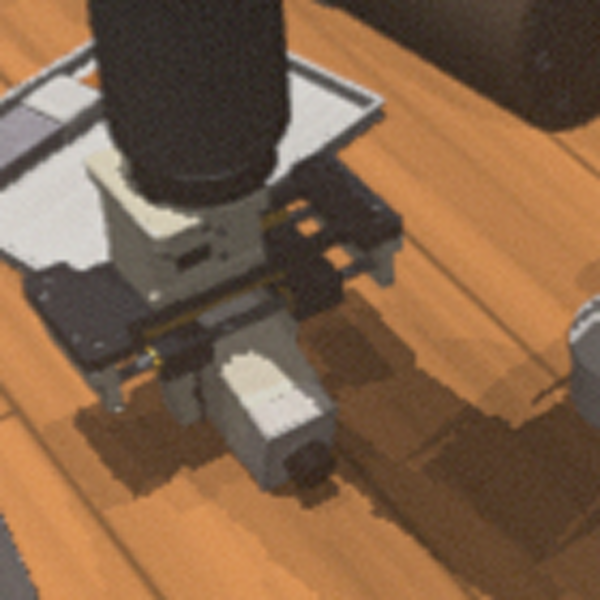

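It's lying almost flat with the cap visible at (310,465). I'll release, shift to the cap end, and measure.

Call:
apply_moves([
  [[0, 0, 0], 0],
  [[0, 0, 0], 0],
  [[0, 0, 0], 0],
  [[0, -0.002, 0], 0],
  [[0.02, -0.002, 0], 0],
  [[0.045, -0.002, 0], 0],
  [[0.055, -0.002, 0], 0],
  [[0.055, -0.002, 0], 0],
], gripper=1)

```text
time_s: 30.22
tcp_pos: [0.57, -0.0456, 0.0762]
eef_rot: [-90.0, -0.0, 90.0]
contact_force: [1.0, -0.6, 0.7]
gripper_width: 0.0873
```

```bash
python3 -c "
from h import *
Q,N=face('t16',[.53,-.11,.005],[.61,.08,.06],(220,120,360,260))
s=get_state();print(s['tcp_pos'])
# body cap-end face: points near +y
for z0 in (.008,.015,.025,.035,.045):
    k=(Q[:,2]>z0)&(Q[:,2]<z0+.01)&(abs(Q[:,0]-.57)<.02); print(z0,np.percentile(Q[k,1],[10,50,90,100]).round(4))
"
```

```text
477 [ 0.548 -0.074  0.005] [ 0.593 -0.013  0.058]
[(-40, 18), (-30, 24), (-20, 10), (-10, 36), (0, 37), (10, 14), (20, 11), (30, 5), (40, 5), (50, 5), (60, 5), (70, 6), (80, 8), (90, 8), (120, 9), (130, 15)]
[ 0.56999423 -0.04614419  0.07621565]
0.008 [-0.0335 -0.0322 -0.0308 -0.0145]
0.015 [-0.0327 -0.0165 -0.0135 -0.013 ]
0.025 [-0.0328 -0.0161 -0.0136 -0.0126]
0.035 [-0.0333 -0.0274 -0.0155 -0.0127]
0.045 [-0.0607 -0.0342 -0.0315 -0.0303]
```

View pics/t16.png

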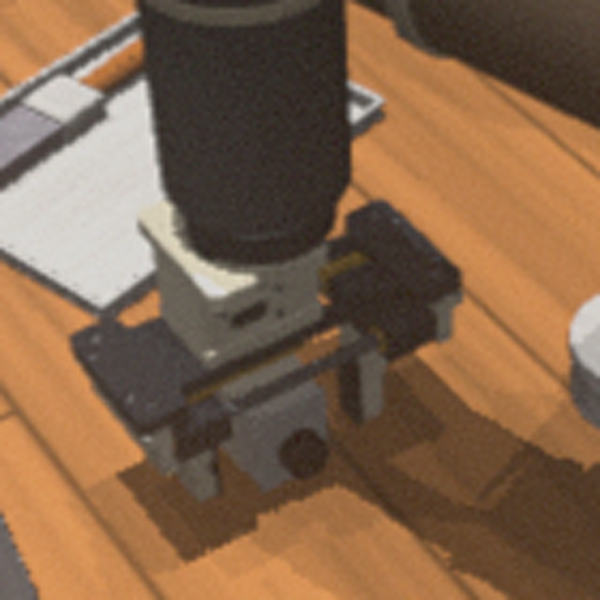

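Body end is at y=-0.0325, so the grip is about 13 mm from the top end. I'll grip at 3 N and lift.

Call:
apply_moves([
  [[0.003, 0, 0], 0],
  [[0.003, 0, 0], 0],
  [[0.003, 0, 0], 0],
  [[0.003, 0, 0], 0],
  [[0.003, -0.01, 0], 0],
  [[0.003, -0.025, 0], 0],
  [[0.003, -0.04, 0], 0],
  [[0.003, -0.055, 0], 0],
  [[0.003, -0.07, 0], 0],
  [[0.003, -0.085, 0], 0],
  [[0.003, -0.1, 0], 0],
  [[-0.003, -0.12, 0], 0],
  [[-0.01, -0.14, 0], 0],
  [[-0.015, -0.15, 0], 0],
  [[0.03, -0.1, 0], 0],
  [[0.03, -0.1, 0], 0],
  [[0.03, -0.1, 0], 0],
], gripper=0, grip_force=3)

```text
time_s: 32.4
tcp_pos: [0.57, -0.0164, 0.1759]
eef_rot: [-89.9, 0.0, 90.0]
contact_force: [-0.8, -0.5, -2.2]
gripper_width: 0.0437
```

```bash
python3 -c "
from h import *
Q,N=face('t17',[.53,-.11,.005],[.61,.08,.14],(220,100,360,240))
"
```

```text
1147 [ 0.533 -0.036  0.036] [0.609 0.026 0.14 ]
[(-40, 24), (-30, 24), (-20, 42), (-10, 207), (0, 98), (10, 24), (20, 13), (30, 4), (40, 6), (50, 11), (60, 9), (70, 19), (80, 54), (90, 19), (100, 4)]
```

View pics/t17.png

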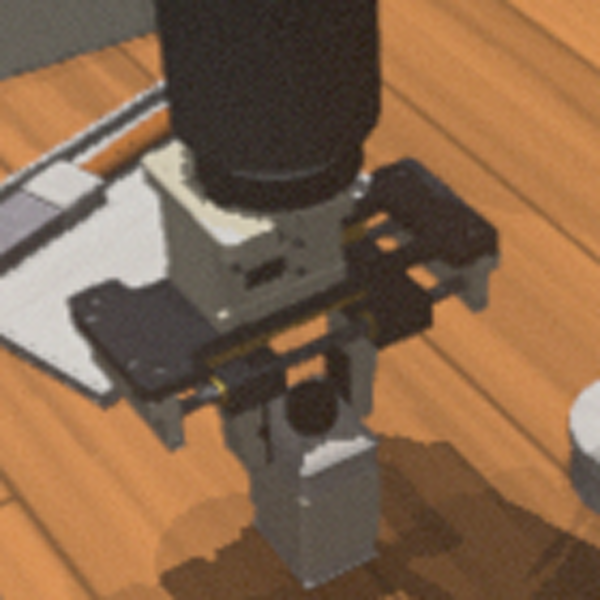

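The tin is nearly upright, cap on top at (315,405). I'll measure the lean and the underside height.

```bash
python3 -c "
from h import *
tilt(-.02,.06,.06,.12)
tilt(-.02,.06,.07,.11)
c=capture('scene');W=cloud(c)
m=np.all((W>[.555,-.0,.02])&(W<[.585,.06,.125]),axis=2);q=W[m];print(np.sort(q[:,2])[:10])
s=get_state();T=np.array([.489,-.293]);d=T-s['tcp_pos'][:2];a=np.radians(s['eef_rot'][2]);print(d,d@[np.cos(a),np.sin(a)],d@[-np.sin(a),np.cos(a)],s['joints'])
"
```

```text
n 195 195 dy/dz angle 3.7075437309979935 y at z=.05 0.019036006729603122 z range 0.06010544548543765 0.1191085570414925
n 135 135 dy/dz angle 3.8840197034298503 y at z=.05 0.018821430380186268 z range 0.07009320438062071 0.10986661125919482
[0.03786195 0.03922695 0.03967635 0.04020276 0.0405051  0.04051196
 0.04056197 0.04094165 0.04133632 0.04151036]
[-0.08149811 -0.27602344] -0.2761395269569232 0.08110389034075158 [ 1.79395533e+01  1.66176251e+01 -2.14443677e+01  1.68583915e-02
 -5.18577589e+01 -1.80317770e+01]
```

Lean is 3.8° and the underside is about 40 mm up. I'll carry it over the tray's empty side, aligning it with the tray.

Call:
apply_moves([
  [[0, 0, 0], 0],
  [[-0.01, -0.01, 0.003], 0],
  [[-0.035, -0.02, 0.01], -2],
  [[-0.07, -0.02, 0.02], -4],
  [[-0.105, -0.02, 0.03], -6],
  [[-0.14, -0.02, 0.041], -8],
  [[-0.175, -0.02, 0.051], -10],
  [[-0.21, -0.02, 0.061], -12],
  [[-0.24, -0.02, 0.07], -14],
  [[-0.265, -0.02, 0.077], -16],
  [[-0.279, -0.02, 0.081], -17],
  [[-0.279, -0.01, 0.081], -17],
  [[-0.279, 0.005, 0.081], -17],
  [[-0.279, 0.012, 0.081], -17],
  [[-0.279, 0.012, 0.081], -17],
], gripper=0, grip_force=20)

```text
time_s: 34.48
tcp_pos: [0.4884, -0.2949, 0.1632]
eef_rot: [-89.9, -0.1, 107.0]
contact_force: [-0.2, -0.2, -2.3]
gripper_width: 0.0439
```

```bash
python3 -c "
from h import *
look('t18',(170,60,330,220))
c=capture('scene');W=cloud(c);s=get_state()
m=np.all((W>[.455,-.30,.015])&(W<[.53,-.2,.1]),axis=2);q=W[m];print(len(q),q.min(0),np.sort(q[:,2])[:8])
b=capture('top')['pixels'];cv2.imwrite('pics/t18t.png',cv2.resize(b[170:350,400:580],(600,600)))
"
```

```text
[ 0.4884 -0.2949  0.1632] [-8.99e+01 -1.00e-01  1.07e+02] 34.475 [-0.2 -0.2 -2.3] 0.0439
543 [ 0.45690322 -0.29983233  0.01501641] [0.01501641 0.01505758 0.01515268 0.01530551 0.01533398 0.01583124
 0.01584124 0.01594224]
```

View pics/t18.png

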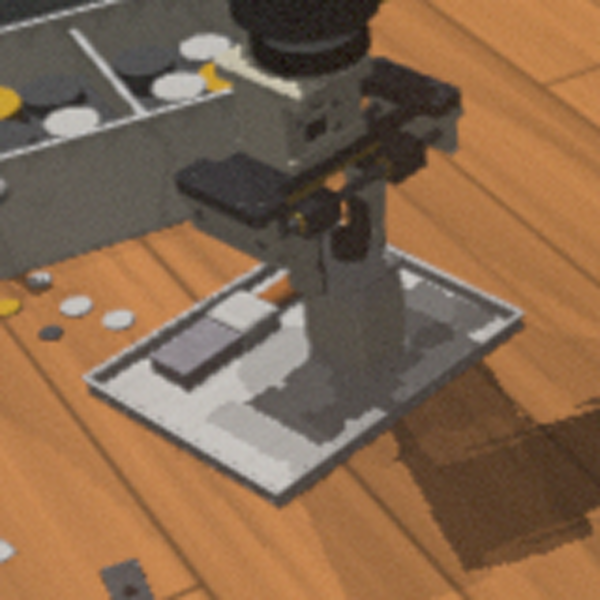

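View pics/t18t.png

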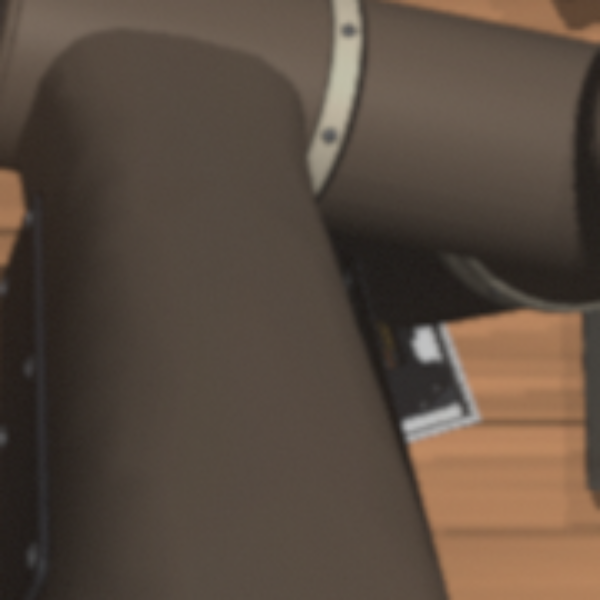

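The tin is over the empty half of the tray, clear of the brush at (215,335). I'll lower slowly with a light grip so the floor can level it.

Call:
apply_moves([
  [[0, 0.006, 0], 0],
  [[0, 0.012, 0], 0],
  [[0, 0.017, 0], 0],
  [[0, 0.02, 0], 0],
  [[0, 0.022, 0], 0],
  [[0, 0.024, 0], 0],
  [[0, 0.024, 0], 0],
], gripper=0, grip_force=5)

```text
time_s: 35.5
tcp_pos: [0.4893, -0.2961, 0.141]
eef_rot: [-90.1, 0.1, 107.0]
contact_force: [0.5, -3.0, 4.7]
gripper_width: 0.0439
```

Call:
apply_moves([
  [[0, 0.001, 0], 0],
  [[0, 0.002, 0], 0],
  [[0, 0.003, 0], 0],
  [[0, 0.003, 0], 0],
], grip_force=4)

```text
time_s: 36.0
tcp_pos: [0.4892, -0.2959, 0.1379]
eef_rot: [-90.0, 0.1, 107.0]
contact_force: [-1.6, -4.1, 6.1]
gripper_width: 0.0438
```

Contact (about 6 N). I'll check the lean before releasing.

```bash
cat >> h.py <<'E'
def tray_tilt(ang=107):
    c=capture('scene');W=cloud(c);a=np.radians(ang);C=np.array([.489,-.293])
    D=W[...,:2]-C; u=D@[np.cos(a),np.sin(a)]; v=D@[-np.sin(a),np.cos(a)]
    for lab,p,o in(('u-face',u,v),('v-faceneg',-v,u)):
        m=(abs(o)<.018)&(p>.0)&(p<.05)&(W[...,2]>.02)&(W[...,2]<.08)
        q=np.c_[p[m],W[m][:,2]]
        f=np.polyfit(q[:,1],q[:,0],1)
        for _ in range(4):
            k=abs(q[:,0]-np.polyval(f,q[:,1]))<.005; f=np.polyfit(q[k,1],q[k,0],1) if k.sum()>10 else f
        print(lab,m.sum(),k.sum(),'lean',np.degrees(np.arctan(f[0])).round(2),'at',np.polyval(f,.05).round(4))
E
python3 -c "
from h import *
tray_tilt()
look('t19',(190,80,310,200))"
```

```text
u-face 169 168 lean 1.61 at 0.0342
v-faceneg 141 127 lean 1.27 at 0.0219
[ 0.4891 -0.296   0.1379] [-9.00e+01  1.00e-01  1.07e+02] 36.05 [-0.1 -2.9  5.5] 0.0438
```

View pics/t19.png

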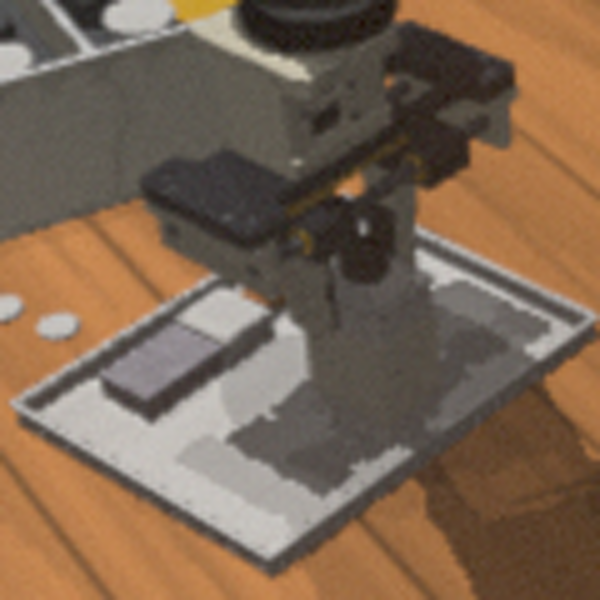

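Upright within about 1.5° and resting on the floor. I'll release and retreat straight up.

Call:
apply_moves([
  [[0, -0.001, 0], 0],
  [[0, -0.001, 0], 0],
], grip_force=3)

```text
time_s: 36.35
tcp_pos: [0.4888, -0.2953, 0.1381]
eef_rot: [-90.0, -0.0, 106.9]
contact_force: [-0.1, -1.0, 0.8]
gripper_width: 0.044
```

Call:
apply_moves([
  [[0, 0, 0], 0],
  [[0, 0, 0], 0],
  [[0, 0, 0], 0],
  [[0, 0, 0], 0],
  [[0, -0.01, 0], 0],
  [[0, -0.03, 0], 0],
  [[0, -0.06, 0], 0],
  [[0, -0.1, 0], 0],
  [[0, -0.14, 0], 0],
  [[0.05, -0.16, 0], 0],
  [[0.1, -0.16, 0], 0],
  [[0.15, -0.16, 0], 0],
  [[0.2, -0.16, 0], 0],
  [[0.2, -0.16, 0], 0],
  [[0.2, -0.16, 0], 0],
], gripper=1)

```text
time_s: 38.22
tcp_pos: [0.4307, -0.104, 0.299]
eef_rot: [-90.1, 0.0, 107.0]
contact_force: [0.3, -1.2, -0.6]
gripper_width: 0.0875
```

```bash
python3 -c "
from h import *
tray_tilt()
look('end1',(130,80,290,240))
c=capture('top');W=cloud(c);cv2.imwrite('pics/endt.png',c['pixels'])
m=np.all((W>[.44,-.36,.08])&(W<[.54,-.22,.1]),axis=2);q=W[m];print(m.sum(),q.mean(0),cv2.minAreaRect(q[:,:2].astype(np.float32)))
m=np.all((W>[.44,-.36,.1])&(W<[.54,-.22,.13]),axis=2);print('cap',m.sum(),W[m].mean(0))
"
```

```text
u-face 182 182 lean -0.31 at 0.0329
v-faceneg 165 165 lean -0.54 at 0.0214
[ 0.4307 -0.1045  0.2987] [-90.    0.  106.9] 38.275 [-0.6 -0.8 -0.2] 0.0874
0 [nan nan nan] ((0.0, 0.0), (0.0, 0.0), 0.0)
cap 0 [nan nan nan]<string>:6: RuntimeWarning: Mean of empty slice.
  ret = um.true_divide(
<string>:7: RuntimeWarning: Mean of empty slice.
```

View pics/end1.png

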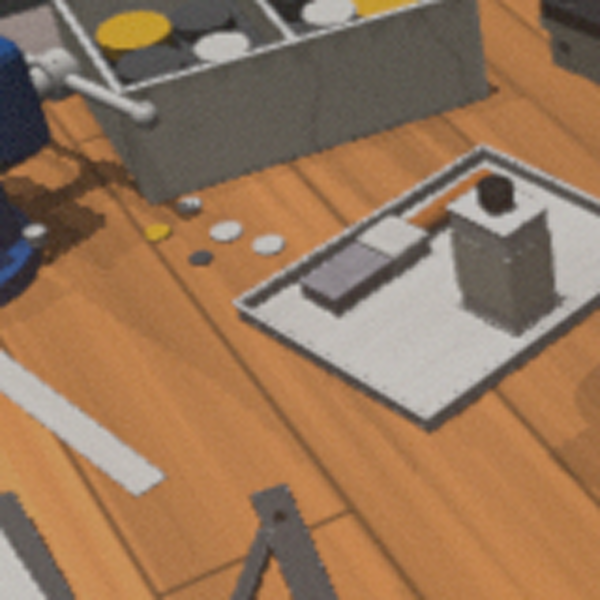

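View pics/endt.png

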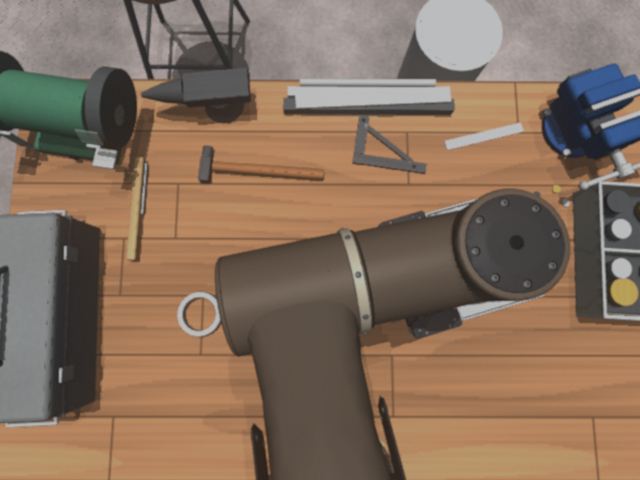

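The scene view shows the tin standing upright on the tray floor at (505,260), cap up, clear of the brush and the walls. The gripper is well away and the other things look unmoved. I'll hand it in.

```bash
python3 -c "
from plant import *
print(close_job(), get_state()['time_s'])"
```

```text
the job is handed in; nothing more can be done
the job is handed in; nothing more can be done
```

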